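Hang the picture frame on the drying stand and close the keeper

ROBOT

A 6-joint arm with a two-finger parallel gripper is mounted at the origin on the work surface. World frame = base frame: x ahead of the robot, y to its left, z up, the work surface at z = 0. Lengths are in m, angles in rad, forces in N, time in s.
With the tool pointing down it reaches from about 0.35 to 0.775 m from the base axis. Payload 7.3 kg.
Tool frame: the origin (TCP) lies midway between the tips of the shut fingers; the grasp point (between the pads) lies 19 mm behind it (tcp_to_grasp is the distance from the TCP to the grasp point, in m); z points along the fingers, y is the line along which they close (so a half turn about z gives the same grasp; the last joint's range is limited). The gripper opens to 92 mm and grips with 3 to 60 N. Pads are 19 mm wide; open, the fingers measure 130 mm over their backs; the gripper's body (75 mm by 190 mm) begins 47 mm behind the grasp point.
Start: joints at [-1.357, 0.342, 1.524, -0, 1.275, -0.146], TCP at [0.185, -0.491, 0.227] pointing down, gripper open.
Joint ranges: [-2.53, 2.53], [-0.77, 2.02], [0.04, 2.7], [-1, 4.14], [0.28, 2.66], [-3.11, 3.11]. Speed limits (rad/s): [2.57, 2.57, 3.14, 3.14, 3.14, 3.14].

INTERFACE

Orientations are given as [roll, pitch, yaw] about the fixed x, y, z axes, in that order (R = Rz(yaw) Ry(pitch) Rx(roll)).
In Python, from cell import observe, read_camera, calibration, hand_in, tcp_to_grasp gives the robot as it stands.
- The arm moves only by the tool send_rows, never from a script. Its argument "targets" is a list of rows, each a list of 5 numbers: the opening, from 0 (shut) to 1 (fully open), then the shift along the world's x, y, z in m, then the turn about the world's z in rad. A call has 1 to 5 rows; each row shifts and turns the commanded pose from where the row before left it; what a row does not reach is not made up. A row lasts 1/10 s, in which the tool goes at most 50 mm and 8.59 degrees, less where a joint would pass 70% of its speed; a pose out of reach is approached as far as the arm can. A call is refused whole if a number of a shift passes 0.05 or a number of a turn 0.15, either way. A call with a gripper value outside its range is refused whole. The fingers move at their own pace and stop on an object; "grip_force" is the grip in N (left out, the last holds). Time passes only in rows, so rows that do not move let the fingers close. It gives the time, the measured TCP pose, the force, the opening and the grip force at its end, in the units of the state.
- observe(): the state, without advancing time (a new reading comes with each control period).
- read_camera(name): name is "scene" or "top" or "wrist"; returns (picture, depth): 384x512x3 uint8, red, green, blue; 384x512 float32, m along the optical axis (not along the pixel's ray), 0 where there is no reading.
- calibration(name): a dict with "intrinsics" (3x3 intrinsics, pixels), "world_to_cam" (4x4, takes a point from world to camera coordinates); the wrist camera has in their place "hand_eye" (4x4, takes a point from camera to tool coordinates, whose origin is the TCP and whose axes are the flange's). Camera axes: x right, y up, looking along -z (the intrinsics and any distortion apply to the point x, -y, -z); pixel columns grow to the right and rows downward; lengths in m; the calibration is good to about 2 mm. The wrist camera is an equidistant fisheye: a pixel r from the principal point sees the ray r / f radians off the axis. A picture is of the moment at which its call begins: read the wrist's pose just before it. calibration takes no time and is no camera call.
- hand_in(): hands the job in; it is judged then, once.
The state is a dict: "time": time; "qpos": joint angles; "qvel": joint speeds; "joint_efforts": joint torques, N m; "tool_pos": TCP position; "tool_rot": TCP orientation; "contact_force": force on the tool from outside, world axes, zero at the start; "torque": the same for the moment, N m; "opening": finger opening in m; "grip_force": force on a finger pad.
Only numpy, scipy, OpenCV 4.12 (cv2) and the standard library are available. Lean on these libraries where they do the work, as an engineer would, in place of code of your own. Each camera call takes 0.05 s, during which the arm holds its last target. There are 200 camera calls.

TASK

Take the empty red picture frame off the little wooden table easel and hang it on the drying stand, with the stand's steel bar passing through the frame's opening, so that it hangs freely from the bar. Then swing the yellow keeper arm fully shut, to its stop in front of the end of the bar, so that the frame cannot slide off. Leave the plates, jars, pot and cup where they are.

Things in the scene. Friction and masses are not known exactly. Their poses are not given: they have to be found in the camera images.
- frame: Empty red picture frame, 220 g: 170 mm wide (its y), 150 high (z), 16 thick (x); all rails 24 mm wide, opening 122 x 102 mm. Origin: centre of the opening, mid thickness. At the start it leans on the easel: z, up along the frame, leans 30 deg from vertical towards the robot; x, the front face's normal, looks away from the robot and up. Its top 65 mm stand clear of the easel, front and back.
- easel: Small fixed wooden table easel, base 150 x 170 mm; origin: on the table at the robot-side edge of its base (base from x = -10 to 140 mm). At yaw 0 the frame rests on its +x side, its top leaning to -x. Two slats up to 119 mm above the table support the frame from behind (the robot's side); a ledge with a 10 mm lip in front carries its lower edge.
- stand: Fixed drying stand; origin: on the table, middle of its grey base (230 mm in x, 110 in y, 12 thick). Dark post, 30 mm wide and 215 high, at x = 75 to 101 mm. From it a level round steel bar, 18 mm in diameter, runs along the stand's -x (roughly to the robot) to its free end at x = -65 mm, y = 0; bar centre 166 mm, bar top 175 mm above the table.
- bar_tip (a point): Centre of the bar's free end, 166 mm above the table; axes as the stand's.
- keeper (a joint): Yellow keeper arm's angle, rad: 0 = shut at its stop, straight above the bar; grows as it swings level towards the stand's +y, to 1.7. Starts open, stays where left. Upright hinge at the stand's x = 88, y = 0 mm. Arm 18 mm wide, 216 to 230 mm above the table; the 34 mm wide plate at its end (166 to 176 mm from the hinge) hangs to 164 mm above the table, before the bar's end when shut.
- keeper_knob (a point): Middle of the top of the black upright knob on the keeper arm, 143 mm from the hinge axis: a cylinder 22 mm in diameter and 50 mm tall, from 230 to 280 mm above the table; the point is at its top. Hold or push it here to swing the arm.
- plate_red: white plate, 150 mm across at the rim, 22 mm high, with red paint in it; origin: centre of its underside. A bystander.
- plate_violet: white plate, 150 mm across at the rim, 22 mm high, with violet paint in it; origin: centre of its underside. A bystander.
- plate_green: white plate, 150 mm across at the rim, 22 mm high, with a dab of green paint in it; origin: centre of its underside. A bystander.
- jar_left: glass jar of brushes with an orange collar, 82 mm across, 115 to 130 mm high, brushes up to 215 mm; origin: centre of its underside. A bystander.
- jar_right: glass jar of brushes with an orange collar, 82 mm across, 115 to 130 mm high, brushes up to 215 mm; origin: centre of its underside. A bystander.
- paint_pot: white paint pot with a blue lid, 62 mm across, 66 mm high; origin: centre of its underside. A bystander.
- water_cup: grey open cup, 74 mm across at the rim, 75 mm high; origin: centre of its underside. A bystander.
There are look-alikes about, which are no part of the job. Of the things like the frame, leave any that is pink or turquoise; of the rest the larger one is meant.

How it is judged:
By the outcome, as a careful person would: the job done as asked, in the order asked, and still so for the second after the job is handed in, with the robot touching nothing.
It also fails if it takes over 67 s, if anything falls off the work surface, if the arm or the gripper's body presses on something with over 40 N, if the wrist force passes 120 N, or if a joint passes its speed limit or range.

## Working session

There is one attempt and no reset: what is moved stays moved. The work goes in short steps, Python scripts to look and compute and a tool call to move; the robot and the scene stay as the last step left them, time stands still between calls to the robot, and variables do not carry over. Pictures are saved under pics/ and viewed, at most 10 in all, crops included, and the job is handed in when it is done.

Besides the shell and the picture viewer there is one more tool, called after "Request:" by a JSON object that holds its "api" and its "payload". send_rows: Moves the arm, as the interface text tells. Its arguments: {"type":"object","properties":{"targets":{"type":"array","items":{"type":"array","items":{"type":"number"}}},"grip_force":{"type":"number"}},"required":["targets"]}

```bash
ls; mkdir -p pics; cat > h.py <<'E'
import numpy as np, cv2
from cell import observe, read_camera, calibration, hand_in, tcp_to_grasp
def pts(name,depth):
    c=calibration(name);K=np.array(c["intrinsics"]);W=np.linalg.inv(np.array(c["world_to_cam"]))
    v,u=np.mgrid[:384,:512]
    p=np.stack([(u-K[0,2])/K[0,0]*depth,-(v-K[1,2])/K[1,1]*depth,-depth],-1)
    return p@W[:3,:3].T+W[:3,3]
E
python3 - <<'E'
from h import *
ims=[]
for n in("scene","top"):
    p,d=read_camera(n);np.savez(n+".npz",p=p,d=d);ims.append(p)
    cv2.imwrite(f"pics/{n}.png",cv2.resize(p[...,::-1],(800,600)))
    c=calibration(n);print(n,{k:(np.round(v,3).tolist() if not isinstance(v,str) else v) for k,v in c.items()})
print(observe(),tcp_to_grasp)
E
```

```text
pics
scene {'intrinsics': [[396.903, 0.0, 262.557], [0.0, 396.903, 192.571], [0.0, 0.0, 1.0]], 'world_to_cam': [[-0.644, 0.765, 0.006, 0.313], [-0.635, -0.539, 0.554, 0.208], [0.427, 0.353, 0.833, -1.509], [0.0, 0.0, 0.0, 1.0]]}
top {'intrinsics': [[458.403, 0.0, 254.496], [0.0, 458.403, 186.573], [0.0, 0.0, 1.0]], 'world_to_cam': [[-0.014, -1.0, 0.014, -0.006], [0.993, -0.012, 0.119, -0.507], [-0.119, 0.015, 0.993, -1.616], [0.0, 0.0, 0.0, 1.0]]}
{'time': 0.1, 'qpos': array([-1.35701736e+00,  3.42632251e-01,  1.52490095e+00,  1.96891660e-05,
        1.27538461e+00, -1.45986933e-01]), 'qvel': array([-0.00039513, -0.00070777, -0.0024253 ,  0.00112282, -0.00078169,
        0.00014403]), 'joint_efforts': array([ 3.02228618e-03, -4.32000983e+01, -2.44695228e+01,  7.19848112e-02,
        5.25731407e-02, -3.76874834e-05]), 'tool_pos': array([ 0.1847872 , -0.49103282,  0.22613242]), 'tool_rot': array([-3.14028433e+00, -2.11397851e-04,  3.59760016e-01]), 'contact_force': array([-0.23351193,  0.5259731 , -0.17124421]), 'torque': array([-0.05144151, -0.02103596,  0.0130149 ]), 'grip_force': 0.0, 'opening': 0.09132396568552935} 0.0188
```

View pics/scene.png

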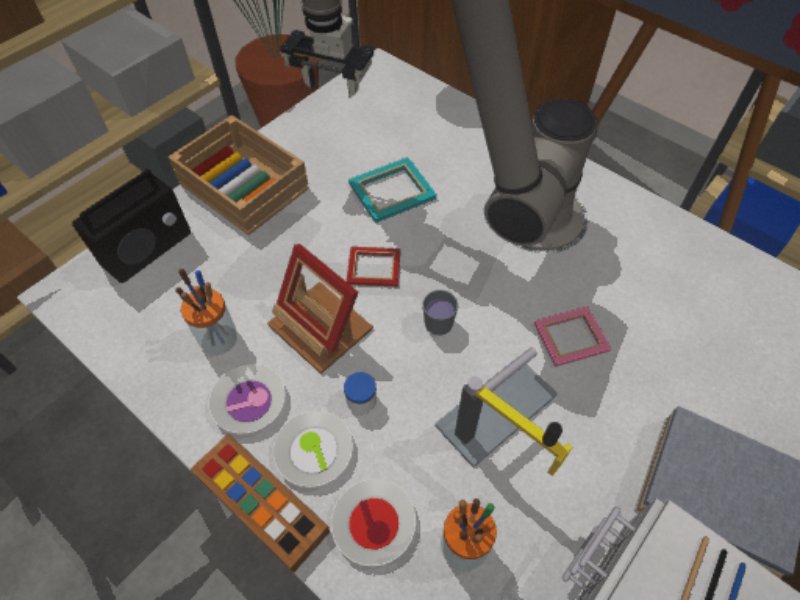

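View pics/top.png

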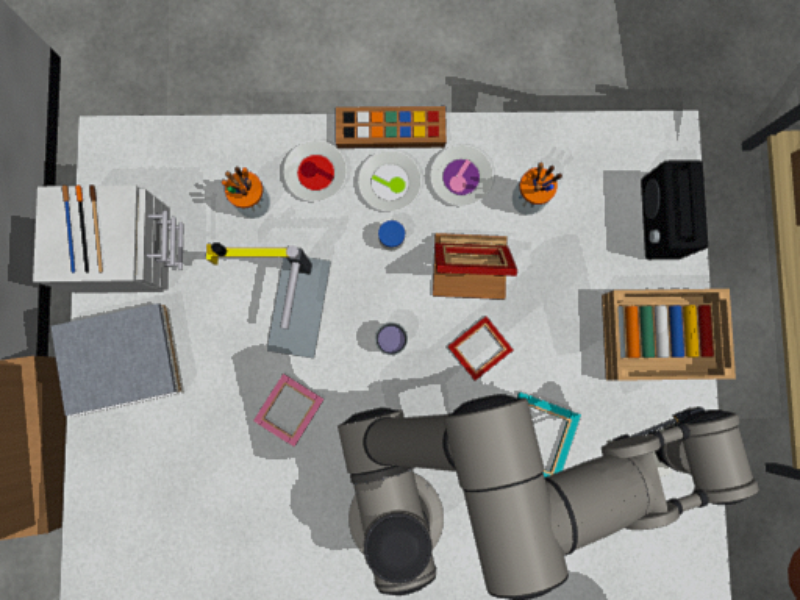

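The top picture (800x600) shows two red frames. The larger leans on the easel at about (475,255) and a smaller one lies flat at (480,347). The pink frame at (288,408) and the turquoise one at (555,430) are excluded. The larger red one, on the easel, fits the description. The stand is at (298,305), its bar runs from (300,262) to (288,325), the keeper is open and its knob is at (217,250). Next I measure and enlarge a crop to confirm.

```bash
cat > m.py <<'E'
from h import *
A=[]
for n in("scene","top"):
    f=np.load(n+".npz");P=pts(n,f["d"]);hsv=cv2.cvtColor(f["p"],cv2.COLOR_RGB2HSV);H,S,V=[hsv[...,i].astype(int) for i in range(3)]
    ok=f["d"]>0
    red=ok&((H<6)|(H>173))&(S>140)
    k,l,st,ce=cv2.connectedComponentsWithStats(red.astype(np.uint8))
    for i in range(1,k):
        if st[i,4]>60:
            q=P[l==i];print(n,"red",st[i],q.min(0).round(3),q.max(0).round(3),q.mean(0).round(3))
    m=red&(P[...,2]>.03)&(P[...,2]<.25)&(P[...,1]>-.35)&(P[...,1]<-.05)&(P[...,0]>.4)&(P[...,0]<.75);A.append(P[m])
    yel=ok&(abs(H-27)<5)&(S>150)&(P[...,2]>.15)&(P[...,2]<.26);q=P[yel];print(n,"yel",len(q),q.min(0).round(3),q.max(0).round(3))
    t=q[q[:,2]>.222];c=t.mean(0);u=np.linalg.svd((t-c)[:,:2],full_matrices=0)[2][0];print(" yaxis",c.round(4),u,np.degrees(np.arctan2(u[1],u[0])), ((t-c)[:,:2]@u).min(),((t-c)[:,:2]@u).max())
    kn=ok&(V<70)&(P[...,2]>.262)&(P[...,2]<.29)&(P[...,1]>.1)&(P[...,1]<.5)&(P[...,0]>.3);q=P[kn];print(n,"knob",len(q),q.mean(0).round(4),q.min(0).round(3),q.max(0).round(3))
    bar=ok&(P[...,2]>.155)&(P[...,2]<.182)&(P[...,1]>.1)&(P[...,1]<.35)&(P[...,0]>.3)&(P[...,0]<.64)&(S<60)&(V>80);q=P[bar]
    c=q.mean(0);u=np.linalg.svd((q-c)[:,:2],full_matrices=0)[2][0];s=(q-c)[:,:2]@u
    print(n,"bar",len(q),c.round(4),u,s.min(),s.max(),"ends",c[:2]+u*s.min(),c[:2]+u*s.max(),q[:,2].max())
    b=ok&(P[...,2]>.006)&(P[...,2]<.018)&(P[...,1]>.1)&(P[...,1]<.33)&(P[...,0]>.3)&(P[...,0]<.75)&(S<60)&(V<190)
    k,l,st,ce=cv2.connectedComponentsWithStats(b.astype(np.uint8));i=1+st[1:,4].argmax();q=P[l==i]
    r=cv2.minAreaRect(q[:,:2].astype(np.float32)*1000);print(n,"base",len(q),r)
for n,q in zip(("scene","top"),A):
    c=q.mean(0);U=np.linalg.svd(q-c,full_matrices=0)[2];print(n,"frame",len(q),c.round(4),U.round(3),q.min(0).round(3),q.max(0).round(3))
    for i in range(3): s=(q-c)@U[i];print(np.percentile(s,[0,2,98,100]).round(4))
f=np.load("scene.npz");cv2.imwrite("pics/crop.png",cv2.resize(f["p"][140:245,165:265,::-1],None,fx=5.5,fy=5.5,interpolation=3))
E
python3 m.py
```

```text
scene red [461   0  20   7  90] [-0.711  0.037  0.23 ] [-0.692  0.104  0.274] [-0.701  0.067  0.25 ]
scene red [502   8  10  28 163] [-0.71   0.215  0.193] [-0.689  0.268  0.287] [-0.701  0.234  0.235]
scene red [123  94  26  18 157] [ 0.352 -0.73   0.024] [ 0.464 -0.703  0.045] [ 0.409 -0.715  0.035]
scene red [ 178  157   78   69 1087] [ 0.311 -0.276  0.003] [ 0.618 -0.092  0.187] [ 0.519 -0.173  0.103]
scene red [185 192  24  23  86] [ 0.588 -0.239  0.067] [ 0.605 -0.124  0.079] [ 0.596 -0.18   0.072]
scene red [139 284  13  12  85] [ 0.874 -0.114  0.039] [ 0.899 -0.086  0.05 ] [ 0.887 -0.1    0.044]
scene red [130 294  12  12  83] [ 0.91  -0.113  0.04 ] [ 0.936 -0.086  0.05 ] [ 0.923 -0.099  0.045]
scene red [224 319  31  32 788] [0.759 0.136 0.003] [0.843 0.222 0.017] [0.802 0.18  0.009]
scene yel 532 [0.557 0.212 0.171] [0.59  0.379 0.236]
 yaxis [0.5738 0.2974 0.2305] [0.02492993 0.9996892 ] 88.57147246893246 -0.08479951866215603 0.08171336010880731
scene knob 88 [0.5757 0.347  0.2777] [0.563 0.337 0.262] [0.583 0.357 0.285]
scene bar 252 [0.4786 0.2206 0.1742] [ 0.98402396 -0
[... 1084 characters left out ...]
844696 0.20031344] [0.41754964 0.22893945] 0.1810138260474683
top base 1306 ((481.3521423339844, 218.6642608642578), (114.31785583496094, 229.3337860107422), 79.71186065673828)
scene frame 891 [ 0.5695 -0.1678  0.13  ] [[ 0.158  0.972 -0.176]
 [ 0.479 -0.232 -0.847]
 [ 0.864 -0.05   0.502]] [ 0.524 -0.262  0.037] [ 0.618 -0.092  0.187]
[-0.1034 -0.0955  0.0815  0.0882]
[-0.0762 -0.0717  0.0892  0.1025]
[-0.0133 -0.0107  0.0049  0.0061]
top frame 538 [ 0.5601 -0.1771  0.1363] [[ 0.476 -0.32  -0.819]
 [-0.176 -0.947  0.268]
 [-0.862  0.017 -0.507]] [ 0.524 -0.336  0.052] [ 0.746 -0.092  0.193]
[-0.0731 -0.0704  0.0938  0.112 ]
[-0.1037 -0.0905  0.089   0.1298]
[-0.1855 -0.0079  0.011   0.0133]
```

View pics/crop.png

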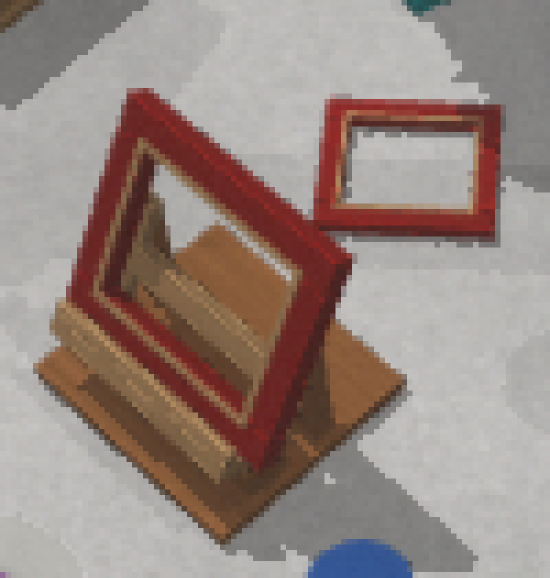

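The crop confirms it: the frame on the easel is clearly the larger red one, and the flat one behind it is smaller. The frame's yaw is about -3.3° with its top rail near (0.537,-0.176,0.173). The stand's yaw is about -10.2° with the bar tip near (0.418,0.230). I move over the frame.

Request:
{"api": "send_rows", "payload": {"targets": [[1, 0.035, 0.032, 0.008, 0.115], [1, 0.035, 0.032, 0.008, 0.115], [1, 0.035, 0.032, 0.008, 0.115], [1, 0.035, 0.032, 0.008, 0.115], [1, 0.035, 0.032, 0.008, 0.115]], "grip_force": 8}}

```text
time: 0.6
tool_pos: [0.3608, -0.3298, 0.2668]
tool_rot: [-3.141, -0.0, 0.939]
contact_force: [0.7, -0.6, 1.0]
opening: 0.092
grip_force: 0.0
```

Request:
{"api": "send_rows", "payload": {"targets": [[1, 0.035, 0.032, 0.008, 0.115], [1, 0.035, 0.032, 0.008, 0.115], [1, 0.035, 0.032, 0.0, 0.115], [1, 0.035, 0.032, 0.0, 0.115], [1, 0.037, 0.028, 0.0, 0.115]]}}

```text
time: 1.1
tool_pos: [0.5378, -0.1734, 0.2826]
tool_rot: [-3.141, -0.0, 1.515]
contact_force: [0.6, -0.8, 0.2]
opening: 0.0923
grip_force: 0.0
```

Request:
{"api": "send_rows", "payload": {"targets": [[1, 0, 0, 0, 0], [1, 0, 0, 0, 0], [1, 0, 0, 0, 0]]}}

```text
time: 1.4
tool_pos: [0.5362, -0.1759, 0.2824]
tool_rot: [-3.141, 0.0, 1.508]
contact_force: [0.3, -0.5, 0.6]
opening: 0.0921
grip_force: 0.0
```

```bash
cat >> h.py <<'E'
from scipy.spatial.transform import Rotation as Ro
def wrist():
    s=observe();p,d=read_camera("wrist");c=calibration("wrist");K=np.array(c["intrinsics"]);E=np.array(c["hand_eye"])
    v,u=np.mgrid[:384,:512];a=(u-K[0,2])/K[0,0];b=(v-K[1,2])/K[1,1];th=np.hypot(a,b);t=np.tan(np.minimum(th,1.45))/np.maximum(th,1e-6)
    q=np.stack([a*t*d,-b*t*d,-d],-1)@E[:3,:3].T+E[:3,3]
    return s,p,d,q@Ro.from_euler("xyz",s["tool_rot"]).as_matrix().T+s["tool_pos"]
E
python3 - <<'E'
from h import *
s,p,d,P=wrist();cv2.imwrite("pics/w1.png",p[...,::-1])
hsv=cv2.cvtColor(p,cv2.COLOR_RGB2HSV);H,S=hsv[...,0].astype(int),hsv[...,1]
m=(d>0)&((H<6)|(H>173))&(S>140)&(P[...,2]>.15)&(P[...,2]<.23)&(abs(P[...,0]-.54)<.06)
q=P[m];print(len(q),q.min(0),q.max(0))
for y in(-.25,-.22,-.18,-.14,-.11):
    t=q[abs(q[:,1]-y)<.008];print(y,len(t),t.min(0).round(4) if len(t) else 0,t.max(0).round(4) if len(t) else 0, t[t[:,2].argsort()[-8:]].mean(0).round(4) if len(t) else 0)
E
```

```text
3452 [ 0.52575452 -0.24684935  0.15004047] [ 0.56400783 -0.09303302  0.18441925]
-0.25 1 [ 0.5553 -0.2468  0.1509] [ 0.5553 -0.2468  0.1509] [ 0.5553 -0.2468  0.1509]
-0.22 314 [ 0.5261 -0.2279  0.1685] [ 0.5466 -0.2121  0.1834] [ 0.5368 -0.2194  0.1829]
-0.18 369 [ 0.528  -0.1879  0.1688] [ 0.5486 -0.172   0.1842] [ 0.5394 -0.1784  0.1835]
-0.14 409 [ 0.5299 -0.148   0.1687] [ 0.5508 -0.132   0.1838] [ 0.541  -0.1401  0.1833]
-0.11 502 [ 0.5319 -0.118   0.15  ] [ 0.5638 -0.102   0.1835] [ 0.5435 -0.1081  0.1833]
```

View pics/w1.png

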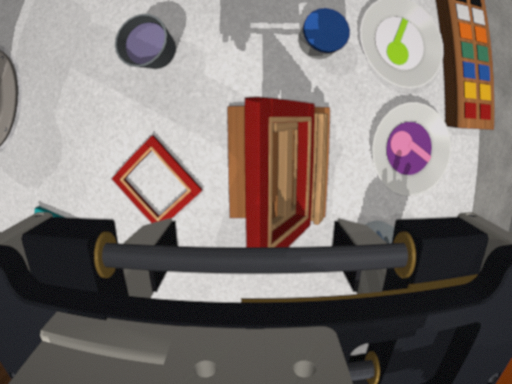

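The wrist picture shows the frame at (245-315, 97-248), well between the fingers. Its top ridge is at (0.539,-0.178,0.1835). I descend to a TCP z of 0.155 and close gently.

Request:
{"api": "send_rows", "payload": {"targets": [[1, 0.002, -0.001, -0.03, 0], [1, 0, 0, -0.03, 0], [1, 0, 0, -0.03, 0], [1, 0, 0, -0.025, 0], [1, 0, 0, -0.012, 0]]}}

```text
time: 1.95
tool_pos: [0.5371, -0.1771, 0.1538]
tool_rot: [-3.138, -0.001, 1.507]
contact_force: [-1.1, -0.2, 1.0]
opening: 0.0919
grip_force: 0.0
```

Request:
{"api": "send_rows", "payload": {"targets": [[0.5, 0, 0, 0, 0], [0.3, 0, 0, 0, 0], [0.3, 0, 0, 0, 0], [0.2, 0, 0, 0, 0], [0.2, 0, 0, 0, 0]]}}

```text
time: 2.45
tool_pos: [0.5392, -0.1765, 0.1566]
tool_rot: [3.14, 0.001, 1.51]
contact_force: [-0.3, 0.3, 0.5]
opening: 0.0562
grip_force: 0.0
```

Request:
{"api": "send_rows", "payload": {"targets": [[0, 0, 0, 0, 0], [0, 0, 0, 0, 0], [0, 0, 0, 0, 0], [0, 0, 0, 0, 0], [0, 0, 0, 0, 0]]}}

```text
time: 2.95
tool_pos: [0.539, -0.1764, 0.1558]
tool_rot: [3.141, 0.0, 1.51]
contact_force: [0.2, -0.2, 0.2]
opening: 0.0249
grip_force: 8.0
```

It is held across the tilted rail. I slide it up along the lean to clear the lip, then lift straight up.

Request:
{"api": "send_rows", "payload": {"targets": [[0, -0.005, 0, 0.009, 0], [0, -0.005, 0, 0.009, 0], [0, -0.005, 0, 0.009, 0], [0, 0.003, 0, 0.015, 0], [0, 0.003, 0, 0.015, 0]], "grip_force": 12}}

```text
time: 3.45
tool_pos: [0.5287, -0.1763, 0.2138]
tool_rot: [-3.14, -0.0, 1.51]
contact_force: [0.4, -0.9, -2.0]
opening: 0.0237
grip_force: 12.0
```

Request:
{"api": "send_rows", "payload": {"targets": [[0, 0.004, 0, 0.02, 0], [0, 0.004, 0, 0.02, 0], [0, 0, 0, 0.02, 0], [0, 0, 0, 0.02, 0], [0, 0, 0, 0.02, 0]]}}

```text
time: 3.95
tool_pos: [0.5367, -0.1763, 0.3142]
tool_rot: [-3.14, -0.0, 1.51]
contact_force: [1.2, -0.5, -2.0]
opening: 0.0239
grip_force: 12.0
```

Request:
{"api": "send_rows", "payload": {"targets": [[0, 0, 0, 0, 0], [0, 0, 0, 0, 0]], "grip_force": 40}}

```text
time: 4.15
tool_pos: [0.5372, -0.1763, 0.3126]
tool_rot: [-3.141, 0.0, 1.51]
contact_force: [-0.7, 0.4, -2.3]
opening: 0.0221
grip_force: 40.0
```

```bash
python3 - <<'E'
from h import *
p,d=read_camera("scene");s=observe();print(s["opening"],s["grip_force"],s["tool_pos"])
cv2.imwrite("pics/s2.png",cv2.resize(p[60:260,120:320,::-1],None,fx=3,fy=3))
E
```

```text
0.02221940073319901 39.99683305621147 [ 0.53705627 -0.17618823  0.31183886]
```

View pics/s2.png

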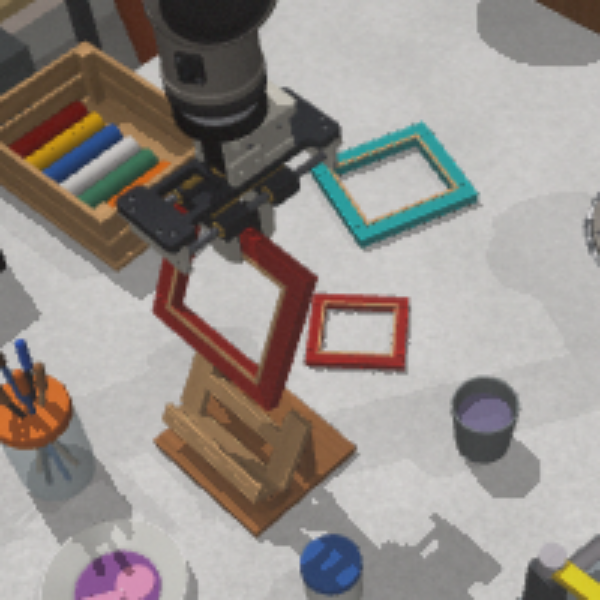

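The frame is held in the pads above the easel, with its lower rail near (265,390) in the crop and still tilted. I squeeze harder to align it and measure the tilt.

Request:
{"api": "send_rows", "payload": {"targets": [[0, 0, 0, 0, 0], [0, 0, 0, 0, 0], [0, 0, 0, 0, 0], [0, 0, 0, 0, 0]], "grip_force": 60}}

```text
time: 4.6
tool_pos: [0.5378, -0.1764, 0.3124]
tool_rot: [-3.141, -0.0, 1.51]
contact_force: [0.8, 0.2, -2.0]
opening: 0.0214
grip_force: 60.0
```

```bash
cat > fr.py <<'E'
from h import *
for n in("scene",):
    p,d=read_camera(n);P=pts(n,d);s=observe();t=s["tool_pos"]
    hsv=cv2.cvtColor(p,cv2.COLOR_RGB2HSV);H,S=hsv[...,0].astype(int),hsv[...,1]
    q=P[(d>0)&((H<6)|(H>173))&(S>140)&(np.linalg.norm(P-t+[0,0,.05],axis=-1)<.14)&(P[...,2]>.06)]
    c=q.mean(0)
    for _ in range(3): 
        w=np.linalg.svd(q-c,full_matrices=0)[2][2];k=abs((q-c)@w)<.008
        if k.sum()>50: q=q[k];c=q.mean(0)
    w*=np.sign(w[0]);print(n,len(q),"c",c.round(4),"normal",w.round(3),"tilt",np.degrees(np.arcsin(w[2])),"yaw",np.degrees(np.arctan2(w[1],w[0])),q.min(0).round(3),q.max(0).round(3))
    print("tcp",t.round(4),s["tool_rot"].round(3),s["opening"],s["contact_force"].round(1))
E
python3 fr.py
```

```text
scene 724 c [ 0.5744 -0.1498  0.2679] normal [ 0.899 -0.059  0.434] tilt 25.736177614061233 yaw -3.784988487391132 [ 0.532 -0.263  0.205] [ 0.608 -0.091  0.342]
tcp [ 0.5378 -0.1764  0.3125] [-3.141 -0.     1.51 ] 0.021530126331148206 [-0.1 -0.2 -1.5]
```

The frame's yaw matches the tool's. It is still tilted 26°, but that leaves about 85 mm of vertical clearance for the bar. I carry it to the point in front of the bar tip.

Request:
{"api": "send_rows", "payload": {"targets": [[0, -0.021, 0.042, 0, -0.01], [0, -0.021, 0.042, 0, -0.01], [0, -0.021, 0.042, 0, -0.01], [0, -0.021, 0.042, 0, -0.01], [0, -0.021, 0.042, 0, -0.01]]}}

```text
time: 5.15
tool_pos: [0.4318, 0.035, 0.3129]
tool_rot: [3.141, -0.0, 1.459]
contact_force: [0.9, 1.9, -1.6]
opening: 0.0215
grip_force: 60.0
```

Request:
{"api": "send_rows", "payload": {"targets": [[0, -0.021, 0.042, 0, -0.01], [0, -0.021, 0.042, 0, -0.01], [0, -0.021, 0.042, -0.02, -0.01], [0, -0.021, 0.042, -0.02, -0.02], [0, -0.02, 0.044, -0.02, -0.017]]}}

```text
time: 5.65
tool_pos: [0.3287, 0.2422, 0.2577]
tool_rot: [3.138, 0.0, 1.392]
contact_force: [2.5, -2.6, 5.4]
opening: 0.0254
grip_force: 59.5
```

Request:
{"api": "send_rows", "payload": {"targets": [[0, 0, 0, -0.02, 0], [0, 0, 0, -0.02, 0], [0, 0, 0, 0, 0], [0, 0, 0, 0, 0], [0, 0, 0, 0, 0]]}}

```text
time: 6.15
tool_pos: [0.331, 0.2421, 0.2153]
tool_rot: [3.141, -0.001, 1.392]
contact_force: [-0.8, 0.9, 0.5]
opening: 0.025
grip_force: 59.5
```

```bash
python3 fr.py; python3 - <<'E'
from h import *
p,d=read_camera("top");cv2.imwrite("pics/t2.png",cv2.resize(p[100:320,100:320,::-1],None,fx=2.7,fy=2.7))
E
```

```text
scene 912 c [0.394  0.2367 0.2193] normal [0.41  0.196 0.891] tilt 62.98708157064402 yaw 25.516396632355697 [0.307 0.139 0.173] [0.468 0.318 0.277]
tcp [0.331  0.242  0.2152] [ 3.141e+00 -1.000e-03  1.392e+00] 0.025111490782482624 [-1.4  0.5  0.2]
```

View pics/t2.png

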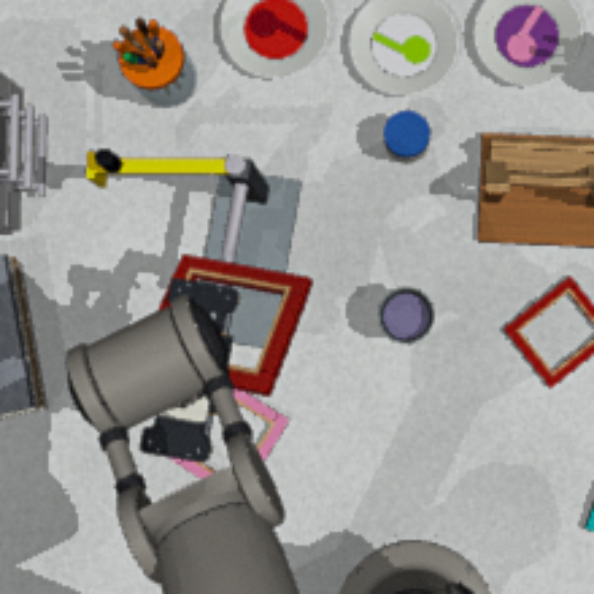

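The top crop shows the frame tipped much flatter. Its lower rail at about (215,270) is resting on the bar's end, so it came too far forward and touched during the descent. I lift it clear and back off.

Request:
{"api": "send_rows", "payload": {"targets": [[0, 0, 0, 0.02, 0], [0, 0, 0, 0.03, 0], [0, -0.01, 0.002, 0.03, 0], [0, -0.01, 0.002, 0.03, 0], [0, 0, 0, 0, 0]]}}

```text
time: 6.75
tool_pos: [0.3112, 0.2465, 0.3281]
tool_rot: [3.136, -0.004, 1.393]
contact_force: [0.1, 0.6, -1.9]
opening: 0.0255
grip_force: 59.6
```

```bash
python3 fr.py; python3 - <<'E'
from h import *
p,d=read_camera("scene");cv2.imwrite("pics/s3.png",cv2.resize(p[80:280,230:430,::-1],None,fx=3,fy=3))
E
```

```text
scene 1083 c [0.3734 0.2406 0.3318] normal [0.414 0.196 0.889] tilt 62.716998679157534 yaw 25.35941407263217 [0.287 0.144 0.288] [0.448 0.322 0.389]
tcp [0.311  0.2461 0.3258] [ 3.139e+00 -2.000e-03  1.393e+00] 0.02531105567450606 [-0.3 -1.3 -2. ]
```

View pics/s3.png

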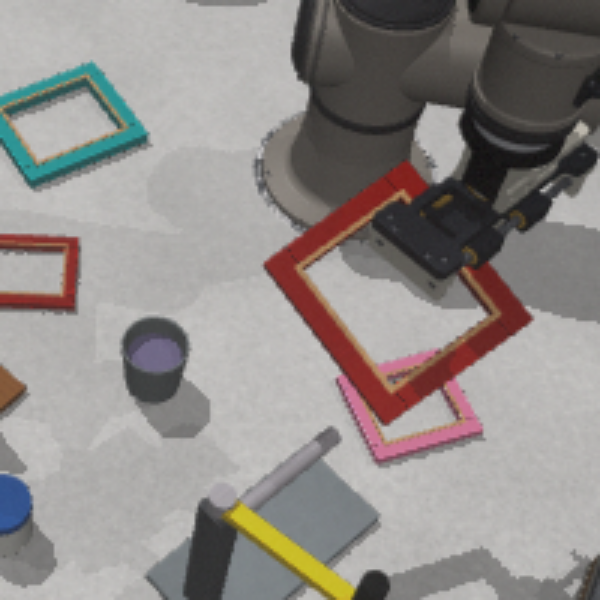

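The crop shows the frame near (400,290), held firmly, flat and slightly twisted. I loosen the grip in steps so gravity swings it down in the pads.

Request:
{"api": "send_rows", "payload": {"targets": [[0, 0, 0, 0, 0], [0, 0, 0, 0, 0], [0, 0, 0, 0, 0]], "grip_force": 15}}

```text
time: 7.15
tool_pos: [0.3105, 0.2457, 0.3235]
tool_rot: [-3.14, 0.001, 1.392]
contact_force: [-0.1, 0.3, -1.9]
opening: 0.0269
grip_force: 15.0
```

```bash
python3 fr.py
```

```text
scene 1094 c [0.3733 0.2397 0.3266] normal [0.418 0.209 0.884] tilt 62.098690822098824 yaw 26.581676179396247 [0.287 0.142 0.278] [0.447 0.321 0.386]
tcp [0.3105 0.2458 0.3237] [-3.140e+00  1.000e-03  1.393e+00] 0.026900958040091176 [-0.4 -0.  -1.4]
```

Request:
{"api": "send_rows", "payload": {"targets": [[0, 0, 0, 0, 0], [0, 0, 0, 0, 0]], "grip_force": 8}}

```text
time: 7.4
tool_pos: [0.3106, 0.2459, 0.3243]
tool_rot: [-3.141, 0.0, 1.393]
contact_force: [-0.4, -0.8, -2.5]
opening: 0.0272
grip_force: 8.0
```

```bash
python3 fr.py
```

```text
scene 1100 c [0.3735 0.2399 0.3273] normal [0.421 0.202 0.885] tilt 62.19402863614301 yaw 25.649777565888858 [0.288 0.143 0.282] [0.448 0.321 0.385]
tcp [0.3106 0.2459 0.3243] [-3.141  0.     1.393] 0.02713238092013868 [-0.3  0.2 -2.3]
```

Gravity alone won't turn it, because it is wedged. I'll use the bar instead: put the lower rail under the bar's end and raise, so the bar presses the frame upright in the pads. For that I need the frame's full in-plane pose.

```bash
cat > fr2.py <<'E'
from h import *
# frame pose: plane of the front face + rectangle in it; given in stand axes (s along the bar from the stand's origin, l lateral, z)
def main():
    p,d=read_camera("scene");P=pts("scene",d);s=observe();t=s["tool_pos"]
    hsv=cv2.cvtColor(p,cv2.COLOR_RGB2HSV);H,S=hsv[...,0].astype(int),hsv[...,1]
    q=P[(d>0)&((H<6)|(H>173))&(S>140)&(np.linalg.norm(P-t,axis=-1)<.2)&(P[...,2]>.06)]
    c=q.mean(0)
    for th in(.02,.008,.005,.005):
        w=np.linalg.svd(q-c,full_matrices=0)[2][2];k=abs((q-c)@w)<th;q=q[k];c=q.mean(0)
    w*=np.sign(w[0]);a=np.cross([0,0,1],w);a/=np.linalg.norm(a);b=np.cross(w,a)
    uv=np.c_[(q-c)@a,(q-c)@b].astype(np.float32)*1000
    box=cv2.boxPoints(cv2.minAreaRect(uv))/1000
    C=c+box@np.array([a,b])-.008*w
    r=np.radians(-10.2);R=np.array([[np.cos(r),-np.sin(r)],[np.sin(r),np.cos(r)]]);O=np.array([.4814,.2187])
    f=lambda X:np.c_[(X[:,:2]-O)@R,X[:,2]].round(4)
    print("rect",cv2.minAreaRect(uv)[1:],"normal(stand)",np.r_[w[:2]@R,w[2]].round(3))
    print("corners s,l,z mid-thickness\n",f(C),"\ncentre",f(C.mean(0)[None]),"tcp",f(t[None]),s["tool_rot"][2].round(3),s["opening"].round(4),s["contact_force"].round(1))
main()
E
python3 fr2.py
```

```text
rect ((149.01829528808594, 168.6365203857422), 50.36241149902344) normal(stand) [0.377 0.274 0.885]Traceback (most recent call last):
  File "fr2.py", line 18, in <module>
    main()
    ~~~~^^
  File "fr2.py", line 17, in main
    print("corners s,l,z mid-thickness\n",f(C),"\ncentre",f(C.mean(0)[None]),"tcp",f(t[None]),s["tool_rot"][2].round(3),s["opening"].round(4),s["contact_force"].round(1))
                                                                                                                        ^^^^^^^^^^^^^^^^^^
AttributeError: 'float' object has no attribute 'round'
```

```bash
sed -i 's/s\["opening"\].round(4)/round(s["opening"],4)/' fr2.py; python3 fr2.py
```

```text
rect ((148.91995239257812, 168.62351989746094), 50.293296813964844) normal(stand) [0.377 0.274 0.885]
corners s,l,z mid-thickness
 [[-0.046  -0.1063  0.3245]
 [-0.0451  0.0547  0.2743]
 [-0.183   0.0721  0.3277]
 [-0.1839 -0.0888  0.3779]] 
centre [[-0.1145 -0.0171  0.3261]] tcp [[-0.1729 -0.0034  0.3244]] 1.393 0.0279 [ 0.1 -1.  -1.9]
```

The fitted rectangle (149x169 mm) matches the frame. I back off and shift sideways in front of the bar tip, then lower so the bottom rail sits below bar level.

Request:
{"api": "send_rows", "payload": {"targets": [[0, -0.011, 0.014, 0, 0], [0, -0.011, 0.013, 0, 0], [0, -0.012, 0.013, 0, 0], [0, 0, 0, -0.02, 0], [0, 0, 0, -0.03, 0]], "grip_force": 25}}

```text
time: 8.05
tool_pos: [0.2771, 0.287, 0.2752]
tool_rot: [3.138, -0.003, 1.394]
contact_force: [0.1, -0.1, -2.0]
opening: 0.0262
grip_force: 25.0
```

Request:
{"api": "send_rows", "payload": {"targets": [[0, 0, 0, -0.03, 0], [0, 0, 0, -0.03, 0], [0, 0, 0, -0.03, 0], [0, 0, 0, -0.017, 0], [0, 0, 0, 0, 0]]}}

```text
time: 8.55
tool_pos: [0.2754, 0.2851, 0.1656]
tool_rot: [-3.138, 0.003, 1.393]
contact_force: [-0.4, 0.8, -1.7]
opening: 0.0265
grip_force: 25.0
```

```bash
python3 fr2.py
```

```text
rect ((148.28591918945312, 167.74114990234375), 48.31947708129883) normal(stand) [0.374 0.287 0.882]
corners s,l,z mid-thickness
 [[-0.088  -0.0742  0.1681]
 [-0.0861  0.0851  0.1155]
 [-0.2236  0.1039  0.1678]
 [-0.2255 -0.0553  0.2204]] 
centre [[-0.1558  0.0149  0.1679]] tcp [[-0.2138  0.0296  0.167 ]] 1.393 0.0264 [ 0.   0.4 -1. ]
```

Request:
{"api": "send_rows", "payload": {"targets": [[0, 0, 0, -0.018, 0], [0, 0, 0, 0, 0], [0, 0.02, -0.004, 0, 0], [0, 0.02, -0.003, 0, 0], [0, 0.017, -0.003, 0, 0]]}}

```text
time: 9.1
tool_pos: [0.3353, 0.2763, 0.151]
tool_rot: [3.139, -0.002, 1.393]
contact_force: [0.4, 0.5, -0.8]
opening: 0.0261
grip_force: 25.0
```

```bash
python3 fr2.py
```

```text
rect ((147.66854858398438, 167.64523315429688), 48.780792236328125) normal(stand) [0.368 0.28  0.887]
corners s,l,z mid-thickness
 [[-0.0286 -0.0715  0.1537]
 [-0.0269  0.0882  0.1026]
 [-0.1642  0.106   0.154 ]
 [-0.1659 -0.0536  0.205 ]] 
centre [[-0.0964  0.0173  0.1538]] tcp [[-0.1515  0.0311  0.151 ]] 1.392 0.0264 [ 4.1  0.2 -0.8]
```

The lower rail is now under the bar end. I raise and move forward so the bar turns the frame upright.

Request:
{"api": "send_rows", "payload": {"targets": [[0, 0.006, -0.001, 0.006, 0], [0, 0.005, -0.001, 0.008, 0], [0, 0.005, -0.001, 0.008, 0], [0, 0.005, -0.001, 0.008, 0], [0, 0.005, -0.001, 0.008, 0]]}}

```text
time: 9.65
tool_pos: [0.3593, 0.2709, 0.188]
tool_rot: [-3.141, 0.0, 1.393]
contact_force: [-1.7, -0.3, -4.8]
opening: 0.0266
grip_force: 25.0
```

```bash
python3 fr2.py
```

```text
rect ((148.5431671142578, 167.6766815185547), 68.34529876708984) normal(stand) [0.545 0.176 0.82 ]
corners s,l,z mid-thickness
 [[-0.015  -0.0743  0.1551]
 [-0.0145  0.0896  0.1196]
 [-0.139   0.1071  0.1987]
 [-0.1395 -0.0568  0.2342]] 
centre [[-0.077   0.0164  0.1769]] tcp [[-0.1277  0.0302  0.1893]] 1.393 0.0261 [ 0.2 -0.8 -4.2]
```

Working: the tilt fell from 68° to 57° and the roll is shrinking. I continue.

Request:
{"api": "send_rows", "payload": {"targets": [[0, 0.006, -0.001, 0.009, 0], [0, 0.006, -0.001, 0.009, 0], [0, 0.006, -0.001, 0.009, 0], [0, 0.008, -0.001, 0.009, 0], [0, 0.008, -0.002, 0.009, 0]]}}

```text
time: 10.2
tool_pos: [0.395, 0.2647, 0.2333]
tool_rot: [3.14, -0.0, 1.393]
contact_force: [3.2, -3.0, -8.5]
opening: 0.0242
grip_force: 25.0
```

```bash
python3 fr2.py
```

```text
rect ((150.49378967285156, 168.14456176757812), 81.09387969970703) normal(stand) [0.854 0.072 0.515]
corners s,l,z mid-thickness
 [[-0.022  -0.0743  0.1452]
 [-0.0226  0.0924  0.1229]
 [-0.1009  0.1092  0.2503]
 [-0.1003 -0.0575  0.2726]] 
centre [[-0.0614  0.0175  0.1977]] tcp [[-0.0914  0.0302  0.2346]] 1.392 0.0235 [ 3.5 -1.8 -4. ]
```

Request:
{"api": "send_rows", "payload": {"targets": [[0, 0.008, -0.001, 0.006, 0], [0, 0.008, -0.002, 0.005, 0], [0, 0.008, -0.001, 0.003, 0], [0, 0, 0, 0, 0]]}}

```text
time: 10.65
tool_pos: [0.4189, 0.261, 0.2471]
tool_rot: [3.14, -0.001, 1.392]
contact_force: [-0.5, 0.7, -1.4]
opening: 0.016
grip_force: 25.0
```

```bash
python3 fr2.py
```

```text
rect ((148.0370635986328, 167.39962768554688), 81.76718139648438) normal(stand) [ 1.    -0.007 -0.   ]
corners s,l,z mid-thickness
 [[-0.074  -0.0778  0.14  ]
 [-0.0729  0.0879  0.116 ]
 [-0.0728  0.1091  0.2625]
 [-0.0739 -0.0566  0.2865]] 
centre [[-0.0734  0.0156  0.2013]] tcp [[-0.0698  0.0305  0.2467]] 1.392 0.0156 [ 0.5  0.1 -1.8]
```

The frame snapped to fully vertical in the pads (opening 16 mm, normal along the bar), with an 8° roll left. The bar axis already lies inside its opening. I centre it, thread it on and measure.

Request:
{"api": "send_rows", "payload": {"targets": [[0, -0.011, -0.006, -0.01, 0], [0, 0, 0, -0.02, 0], [0, 0, 0, -0.002, 0], [0, 0, 0, 0, 0]], "grip_force": 40}}

```text
time: 11.1
tool_pos: [0.4063, 0.255, 0.2144]
tool_rot: [-3.141, 0.0, 1.393]
contact_force: [0.4, 0.3, -1.7]
opening: 0.0156
grip_force: 40.0
```

```bash
python3 fr2.py
```

```text
rect ((147.90467834472656, 166.61941528320312), 81.53500366210938) normal(stand) [ 1.    -0.013 -0.003]
corners s,l,z mid-thickness
 [[-0.0858 -0.0866  0.1079]
 [-0.0837  0.0782  0.0834]
 [-0.083   0.1     0.2296]
 [-0.0851 -0.0648  0.2542]] 
centre [[-0.0844  0.0067  0.1688]] tcp [[-0.0799  0.0227  0.2149]] 1.393 0.0158 [ 0.5 -0.5 -1.1]
```

Centred. I thread it 65 mm along the bar.

Request:
{"api": "send_rows", "payload": {"targets": [[0, 0.015, -0.003, 0, 0], [0, 0.015, -0.003, 0, 0], [0, 0.017, -0.003, 0, 0], [0, 0.017, -0.003, 0, 0], [0, 0, 0, 0, 0]]}}

```text
time: 11.65
tool_pos: [0.4738, 0.2422, 0.2145]
tool_rot: [3.14, -0.001, 1.391]
contact_force: [-0.4, 0.1, -2.1]
opening: 0.0155
grip_force: 40.0
```

Request:
{"api": "send_rows", "payload": {"targets": [[0, 0, 0, -0.012, 0], [0, 0, 0, -0.012, 0], [0, 0, 0, 0, 0]]}}

```text
time: 11.95
tool_pos: [0.4688, 0.2426, 0.188]
tool_rot: [-3.137, 0.002, 1.393]
contact_force: [0.4, 0.0, -2.1]
opening: 0.0159
grip_force: 40.0
```

```bash
python3 fr2.py
```

```text
rect ((143.35162353515625, 168.14031982421875), 81.03770446777344) normal(stand) [ 0.999 -0.034 -0.005]
corners s,l,z mid-thickness
 [[-0.0242 -0.0887  0.0872]
 [-0.0186  0.0773  0.061 ]
 [-0.0172  0.0996  0.2026]
 [-0.0227 -0.0664  0.2288]] 
centre [[-0.0207  0.0054  0.1449]] tcp [[-0.0161  0.0216  0.1891]] 1.393 0.0156 [ 0.6  0.6 -1.7]
```

Request:
{"api": "send_rows", "payload": {"targets": [[0, -0.012, 0.002, 0, 0], [0, 0, 0, -0.006, 0], [0, 0, 0, -0.004, 0], [0, 0, 0, -0.004, 0], [0, 0, 0, 0, 0]]}}

```text
time: 12.5
tool_pos: [0.4584, 0.2449, 0.1758]
tool_rot: [-3.141, 0.001, 1.393]
contact_force: [0.4, -0.6, -1.7]
opening: 0.0158
grip_force: 40.0
```

Request:
{"api": "send_rows", "payload": {"targets": [[0, 0, 0, -0.002, 0], [0, 0, 0, -0.002, 0], [0, 0, 0, 0, 0]]}}

```text
time: 12.8
tool_pos: [0.459, 0.2451, 0.1743]
tool_rot: [3.14, -0.001, 1.393]
contact_force: [-3.7, 0.1, 11.7]
opening: 0.0155
grip_force: 40.0
```

It is resting on the bar. I ease off and open the fingers moderately.

Request:
{"api": "send_rows", "payload": {"targets": [[0, 0, 0, 0.001, 0], [0.25, 0, 0, 0, 0], [0.35, 0, 0, 0, 0], [0.5, 0, 0, 0, 0], [0.6, 0, 0, 0, 0]]}}

```text
time: 13.3
tool_pos: [0.4586, 0.245, 0.1732]
tool_rot: [-3.142, 0.0, 1.393]
contact_force: [-0.8, -0.1, 0.2]
opening: 0.0425
grip_force: 0.0
```

Request:
{"api": "send_rows", "payload": {"targets": [[0.6, 0, 0, 0, 0], [0.6, 0, 0, 0.01, 0], [0.6, 0, 0, 0.02, 0], [0.6, 0, 0, 0.03, 0], [0.6, 0, 0, 0.04, 0]]}}

```text
time: 13.8
tool_pos: [0.4578, 0.2447, 0.274]
tool_rot: [-3.139, 0.001, 1.393]
contact_force: [0.6, 0.9, -0.1]
opening: 0.0553
grip_force: 0.0
```

Request:
{"api": "send_rows", "payload": {"targets": [[0.6, 0, 0, 0.05, 0], [0.6, 0, 0, 0.05, 0], [0.6, 0, 0, 0, 0]]}}

```text
time: 14.1
tool_pos: [0.4603, 0.2457, 0.3817]
tool_rot: [3.129, -0.007, 1.393]
contact_force: [0.7, 0.6, 0.6]
opening: 0.0551
grip_force: 0.0
```

```bash
sed -i 's/(np.linalg.norm(P-t,axis=-1)<.2)/(np.linalg.norm(P-np.where(t[2]>.25,[.45,.22,.12],t),axis=-1)<.17)/' fr2.py; python3 fr2.py; python3 - <<'E'
from h import *
p,d=read_camera("scene");P=pts("scene",d);cv2.imwrite("pics/s4.png",cv2.resize(p[150:330,230:430,::-1],None,fx=3,fy=3))
hsv=cv2.cvtColor(p,cv2.COLOR_RGB2HSV)
for n in("scene","top"):
    p,d=read_camera(n);P=pts(n,d);V=p.max(-1)
    q=P[(d>0)&(V<70)&(P[...,2]>.272)&(P[...,2]<.285)&(abs(P[...,1]-.345)<.04)&(abs(P[...,0]-.57)<.04)];print(n,len(q),q.mean(0),q.min(0),q.max(0))
E
```

```text
rect ((135.93724060058594, 167.41969299316406), 76.71582794189453) normal(stand) [ 1.    -0.009 -0.007]
corners s,l,z mid-thickness
 [[-0.0345 -0.0934  0.0897]
 [-0.0333  0.0695  0.0512]
 [-0.032   0.1007  0.1835]
 [-0.0332 -0.0622  0.222 ]] 
centre [[-0.0333  0.0036  0.1366]] tcp [[-0.0262  0.0224  0.3779]] 1.393 0.0549 [-0.1 -0.  -0.8]
scene 70 [0.57427868 0.34650572 0.28019455] [0.56365406 0.33705252 0.27244218] [0.5827724  0.35637859 0.28415788]<stdin>:6: RuntimeWarning: Mean of empty slice.
  ret = um.true_divide(
Traceback (most recent call last):
ValueError: zero-size array to reduction operation minimum which has no identity
```

View pics/s4.png

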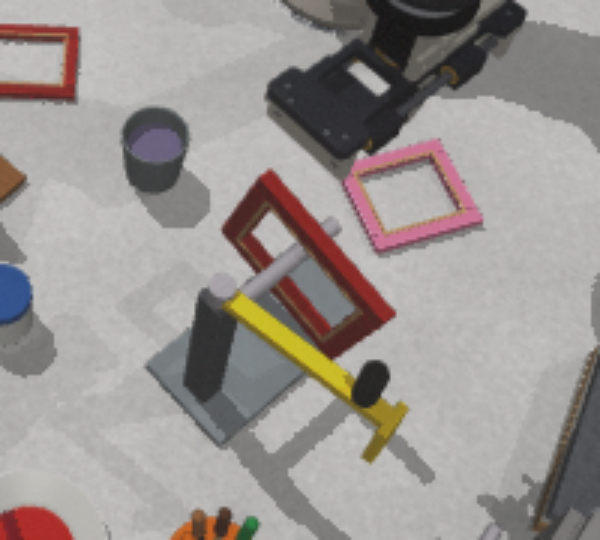

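The frame hangs on the bar, red at (310,265) in the crop, rocking slightly. The keeper is open with its knob at (370,383). From the two views the knob is at about (0.572,0.3455), an angle of about 1.42 rad. I go above the knob.

Request:
{"api": "send_rows", "payload": {"targets": [[0.6, 0.028, 0.025, 0, 0.04], [0.6, 0.028, 0.025, -0.01, 0.04], [0.6, 0.028, 0.025, -0.02, 0.04], [0.6, 0.028, 0.025, -0.02, 0.04], [0.6, 0, 0, 0, 0]], "grip_force": 8}}

```text
time: 14.8
tool_pos: [0.5713, 0.3464, 0.3136]
tool_rot: [-3.129, 0.006, 1.555]
contact_force: [0.3, -1.0, -0.7]
opening: 0.055
grip_force: 0.0
```

```bash
python3 - <<'E'
from h import *
s,p,d,P=wrist();V=p.max(-1)
for lo,hi in((.27,.29),(.24,.27)):
    q=P[(d>0)&(V<75)&(P[...,2]>lo)&(P[...,2]<hi)&(abs(P[...,1]-.345)<.03)&(abs(P[...,0]-.572)<.03)];print(len(q),np.median(q,0) if len(q) else 0,q.min(0) if len(q) else 0,q.max(0) if len(q) else 0)
print(s["tool_pos"],s["tool_rot"])
cv2.imwrite("pics/w2.png",p[...,::-1])
E
python3 fr2.py
```

```text
752 [0.57289369 0.34895683 0.27997842] [0.56279279 0.33760026 0.27026208] [0.58368521 0.35755693 0.28224176]
250 [0.5731892  0.35612668 0.25669714] [0.56201971 0.3470179  0.24023847] [0.58229246 0.35766484 0.2699889 ]
[0.57126469 0.34642398 0.31355097] [-3.12879401  0.00568909  1.5548139 ]
rect ((137.33822631835938, 165.6871795654297), 77.05896759033203) normal(stand) [ 0.999 -0.035 -0.015]
corners s,l,z mid-thickness
 [[-0.0371 -0.0927  0.0873]
 [-0.032   0.0687  0.0502]
 [-0.0289  0.0993  0.184 ]
 [-0.034  -0.0621  0.2211]] 
centre [[-0.033   0.0033  0.1356]] tcp [[0.0651 0.14   0.32  ]] 1.553 0.0554 [-0.3  0.9  0.6]
```

View pics/w2.png

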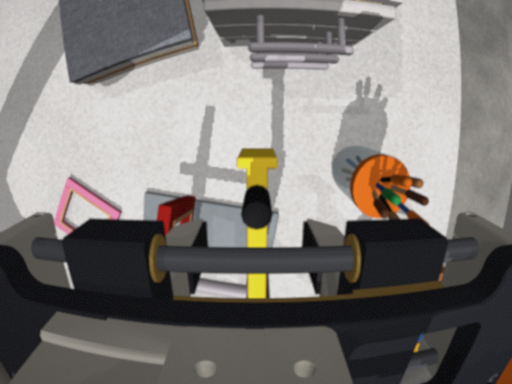

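The knob sits at (257,206) in the wrist picture, between the fingers, at (0.573,0.3475). I descend and grip it lightly.

Request:
{"api": "send_rows", "payload": {"targets": [[0.6, 0.001, 0.001, -0.03, 0], [0.6, 0, 0, -0.025, 0], [0.6, 0, 0, -0.015, 0], [0.6, 0, 0, 0, 0], [0.3, 0, 0, 0, 0]], "grip_force": 8}}

```text
time: 15.4
tool_pos: [0.5715, 0.3456, 0.2555]
tool_rot: [3.14, -0.001, 1.552]
contact_force: [-0.2, -0.4, 0.4]
opening: 0.051
grip_force: 0.0
```

Request:
{"api": "send_rows", "payload": {"targets": [[0, 0, 0, 0, 0], [0, 0, 0, 0, 0], [0, 0, 0, 0, 0], [0, 0, 0, 0, 0]]}}

```text
time: 15.8
tool_pos: [0.5717, 0.346, 0.254]
tool_rot: [3.141, -0.0, 1.553]
contact_force: [0.1, -0.6, 2.5]
opening: 0.0217
grip_force: 8.0
```

```bash
python3 - <<'E'
from h import *
t=observe()["tool_pos"];c=np.array([.568,.203]);a0=np.arctan2(*(t[:2]-c)[::-1]);r=np.linalg.norm(t[:2]-c);print(t,a0,r)
a=np.linspace(a0,np.radians(169.8),16);R=np.linspace(r,.143,16);X=c+R[:,None]*np.c_[np.cos(a),np.sin(a)]
print(np.diff(X,axis=0).round(4).tolist(),a[1]-a[0])
E
```

```text
[0.57174844 0.34602415 0.25396404] 1.5445939057065163 0.14307326574583487
[[-0.0135, -0.0003], [-0.0134, -0.0016], [-0.0132, -0.0028], [-0.0129, -0.0041], [-0.0125, -0.0053], [-0.0119, -0.0064], [-0.0112, -0.0075], [-0.0105, -0.0085], [-0.0096, -0.0095], [-0.0087, -0.0104], [-0.0077, -0.0111], [-0.0066, -0.0118], [-0.0054, -0.0124], [-0.0042, -0.0128], [-0.003, -0.0132]] 0.0945983442786571
```

Gripped (21.7 mm). I swing it along the arc.

Request:
{"api": "send_rows", "payload": {"targets": [[0, -0.0135, -0.0003, 0, 0.0945], [0, -0.0134, -0.0016, 0, 0.0945], [0, -0.0132, -0.0028, 0, 0.0945], [0, -0.0129, -0.0041, 0, 0.0945], [0, -0.0125, -0.0053, 0, 0.0945]]}}

```text
time: 16.3
tool_pos: [0.5064, 0.331, 0.2539]
tool_rot: [3.14, 0.002, 2.029]
contact_force: [4.1, -4.3, 1.5]
opening: 0.0215
grip_force: 8.0
```

Request:
{"api": "send_rows", "payload": {"targets": [[0, -0.0119, -0.0064, 0, 0.0945], [0, -0.0112, -0.0075, 0, 0.0945], [0, -0.0105, -0.0085, 0, 0.0945], [0, -0.0096, -0.0095, 0, 0.0945], [0, -0.0087, -0.0104, 0, 0.0945]]}}

```text
time: 16.8
tool_pos: [0.4556, 0.2883, 0.2539]
tool_rot: [3.14, 0.004, 2.501]
contact_force: [8.1, -4.5, -0.6]
opening: 0.0217
grip_force: 8.0
```

Request:
{"api": "send_rows", "payload": {"targets": [[0, -0.0077, -0.0111, 0, 0.0945], [0, -0.0066, -0.0118, 0, 0.0945], [0, -0.0054, -0.0124, 0, 0.0945], [0, -0.0042, -0.0128, 0, 0.0945], [0, 0, 0, 0, 0]]}}

```text
time: 17.3
tool_pos: [0.4323, 0.2397, 0.254]
tool_rot: [3.141, 0.005, 2.877]
contact_force: [8.5, -2.1, -3.9]
opening: 0.0214
grip_force: 8.0
```

Near the end now. I make small steps towards the stop and watch the force.

Request:
{"api": "send_rows", "payload": {"targets": [[0, -0.001, -0.005, 0, 0.04], [0, -0.001, -0.004, 0, 0.03], [0, 0, -0.002, 0, 0.02], [0, 0, 0, 0, 0]]}}

```text
time: 17.7
tool_pos: [0.43, 0.2299, 0.2539]
tool_rot: [3.141, 0.004, 2.966]
contact_force: [6.1, -2.6, -1.0]
opening: 0.0218
grip_force: 8.0
```

Request:
{"api": "send_rows", "payload": {"targets": [[0, 0, -0.002, 0, 0], [0, 0, -0.001, 0, 0], [0, 0, 0, 0, 0]]}}

```text
time: 18.0
tool_pos: [0.4297, 0.2283, 0.254]
tool_rot: [3.139, 0.003, 2.966]
contact_force: [5.5, 4.2, -1.4]
opening: 0.0219
grip_force: 8.0
```

Request:
{"api": "send_rows", "payload": {"targets": [[0, 0, -0.002, 0, 0], [0, 0, 0, 0, 0]]}}

```text
time: 18.2
tool_pos: [0.4297, 0.2282, 0.2539]
tool_rot: [3.135, 0.003, 2.966]
contact_force: [6.1, 11.7, -3.3]
opening: 0.0218
grip_force: 8.0
```

Request:
{"api": "send_rows", "payload": {"targets": [[0, 0, -0.002, 0, 0], [0, 0, 0, 0, 0]]}}

```text
time: 18.4
tool_pos: [0.4295, 0.2268, 0.2539]
tool_rot: [3.133, 0.002, 2.966]
contact_force: [5.5, 15.7, -4.5]
opening: 0.0244
grip_force: 8.0
```

The knob stays put while the finger is forced open (opening 21.8 to 24.4 mm) and the force has risen to 16 N, so it is on the stop. I return the 2 mm, open and lift off.

Request:
{"api": "send_rows", "payload": {"targets": [[0, 0, 0.003, 0, 0], [0.4, 0, 0, 0, 0], [0.5, 0, 0, 0, 0], [0.5, 0, 0, 0, 0], [0.5, 0, 0, 0, 0]]}}

```text
time: 18.9
tool_pos: [0.4281, 0.2262, 0.2534]
tool_rot: [-3.141, -0.0, 2.966]
contact_force: [0.4, -0.2, 0.0]
opening: 0.0454
grip_force: 0.0
```

Request:
{"api": "send_rows", "payload": {"targets": [[0.5, 0, 0, 0.01, 0], [0.5, 0, 0, 0.02, 0], [0.5, 0, 0, 0.03, 0], [0.5, 0, 0, 0.04, 0], [0.5, 0, 0, 0.05, 0]]}}

```text
time: 19.4
tool_pos: [0.4275, 0.2261, 0.4046]
tool_rot: [-3.14, -0.002, 2.966]
contact_force: [-0.2, 0.6, 0.1]
opening: 0.046
grip_force: 0.0
```

Request:
{"api": "send_rows", "payload": {"targets": [[0.5, -0.02, -0.04, 0.02, 0], [0.5, -0.02, -0.04, 0.02, 0], [0.5, 0, -0.04, 0, 0], [0.5, 0, -0.04, 0, 0], [0.5, 0, 0, 0, 0]]}}

```text
time: 19.9
tool_pos: [0.3879, 0.0629, 0.4445]
tool_rot: [-3.141, 0.002, 2.96]
contact_force: [-0.4, 0.6, 0.0]
opening: 0.0461
grip_force: 0.0
```

```bash
python3 fr2.py; python3 - <<'E'
from h import *
r=np.radians(-10.2);R=np.array([[np.cos(r),-np.sin(r)],[np.sin(r),np.cos(r)]])
for n in("scene","top"):
    p,d=read_camera(n);P=pts(n,d);hsv=cv2.cvtColor(p,cv2.COLOR_RGB2HSV);H,S=hsv[...,0].astype(int),hsv[...,1]
    q=P[(d>0)&(abs(H-27)<5)&(S>150)&(P[...,2]>.218)&(P[...,2]<.24)&(abs(P[...,1]-.25)<.15)&(P[...,0]>.35)&(P[...,0]<.65)]
    if len(q)>9:
        c=q.mean(0);u=np.linalg.svd((q-c)[:,:2],full_matrices=0)[2][0];u*=-np.sign(u[0]);v=u@R;print(n,len(q),"keeper",np.arctan2(v[1],-v[0]),"lateral",((c[:2]-[.4814,.2187])@R).round(4))
    if n=="scene":cv2.imwrite("pics/s5.png",cv2.resize(p[150:330,230:430,::-1],None,fx=3,fy=3))
E
```

```text
rect ((135.85220336914062, 162.5344696044922), 78.57241821289062) normal(stand) [ 1.    -0.014 -0.   ]
corners s,l,z mid-thickness
 [[-0.0348 -0.0873  0.0847]
 [-0.0325  0.072   0.0525]
 [-0.0321  0.0989  0.1856]
 [-0.0343 -0.0604  0.2178]] 
centre [[-0.0334  0.0058  0.1352]] tcp [[-0.0646 -0.1681  0.4444]] 2.961 0.0456 [-0.4  1.1  0.4]
scene 344 keeper 0.03324403383842045 lateral [0.0051 0.0028]
top 273 keeper -0.015194487752114747 lateral [-0.0045 -0.0012]
```

View pics/s5.png

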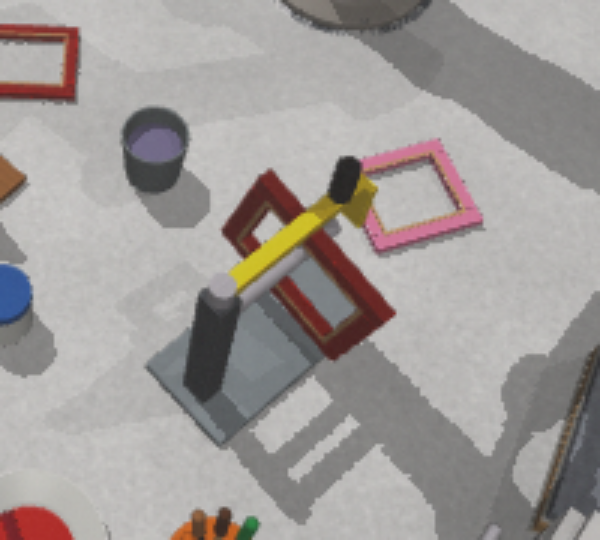

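The picture shows the frame at (310,265) hanging with the bar through its opening, the keeper straight above the bar (angle about 0) with its plate in front of the tip at (360,200), and the arm clear.

```bash
python3 -c "
from h import *
print(hand_in())"
```

```text
the job is handed in; nothing more can be done
None
```

The red frame hangs on the stand's bar (resting about 12° off level), the keeper is shut at its stop, no bystander was touched as far as I could see, and the job is handed in at about 20 s of the 67 s.

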